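# Pack the paint box

### The arm

A 6-joint arm with a two-finger parallel gripper is mounted at the origin on the work surface. World frame = base frame: x ahead of the robot, y to its left, z up, the work surface at z = 0. Lengths are in m, angles in rad, forces in N, time in s.
With the tool pointing down it reaches from about 0.35 to 0.85 m from the base axis. Payload 8.1 kg.
Tool frame: the origin (TCP) lies between the finger pads; the fingertips stand 11 mm ahead of it and the grasp point (between the pads) lies 8 mm behind it (robot.tips_ahead is the distance from the TCP to the fingertips, in m); z points along the fingers, y is the line along which they close (so a half turn about z gives the same grasp; the last joint's range is limited). The gripper opens to 93 mm and grips with 3 to 60 N. Pads are 15 mm wide; open, the fingers measure 128 mm over their backs; the gripper's body (75 mm by 188 mm) begins 65 mm behind the grasp point.
Start: joints at [-1.24, 0.13, 1.488, -0, 1.523, -0.085], TCP at [0.242, -0.549, 0.23] pointing down, gripper open.
Joint ranges: [-2.96, 2.96], [-0.89, 2.26], [0.02, 2.5], [-1.34, 4.48], [0, 2.73], [-2.66, 2.66]. Speed limits (rad/s): [2.39, 2.39, 2.79, 3.14, 3.14, 3.14].

### API

Orientations are given as a rotation vector (axis times angle).
In Python, from plant import robot gives the robot as it stands. The module is installed in compiled form; this text tells all that it offers.
- The arm moves only by the tool move_arm, never from a script. Its argument "deltas" is one flat list of numbers, 7 for each row, row after row: the shift along the tool's x, y, z in m, then the turn, a rotation vector about the tool's x, y, z in rad, then the opening, from 0 (shut) to 1 (fully open). A call has 1 to 12 rows; each row is the pose to reach, as a shift and turn from the pose commanded when the call began, along the tool's axes at that moment; what a row does not reach only later rows make up. A row lasts 1/8 s, in which the tool goes at most 62.5 mm and 10.7 degrees, less where a joint would pass 70% of its speed; a pose out of reach is approached as far as the arm can. A call with a gripper value outside its range is refused whole. The fingers move at their own pace and stop on an object; "squeeze" is the grip in N (left out, the last holds). Time passes only in rows, so rows that repeat a pose let the fingers close. It gives the time, the measured TCP pose, the force, the opening and the grip force at its end, in the units of the state.
- robot.read_state(): the state, without advancing time (a new reading comes with each control period).
- robot.read_camera(name): name is "scene" or "top" or "wrist"; returns (picture, depth): 400x640x3 uint8, red, green, blue; 400x640 float32, m along the optical axis (not along the pixel's ray), 0 where there is no reading.
- robot.camera_model(name): a dict with "K" (3x3 intrinsics, pixels), "R" (3x3) and "t" (3): a world point X has camera coordinates R X + t; the wrist camera has in their place "tool_from_camera" (4x4, takes a point from camera to tool coordinates, whose origin is the TCP and whose axes are the flange's). Camera axes: x right, y down, z forward; pixel columns grow to the right and rows downward; lengths in m; the calibration is good to about 2 mm. The wrist camera is an equidistant fisheye: a pixel r from the principal point sees the ray r / f radians off the axis. A picture is of the moment at which its call begins: read the wrist's pose just before it. camera_model takes no time and is no camera call.
- robot.close_job(): hands the job in; it is judged then, once.
Trained networks look in the newest picture that a camera, given by its name, has taken for a name from the list of things; names that differ only in an ending like _2 or _b are one class to them, and where a whole thing is asked for, a point or a joint stands for the part that bears it (a point fixed in the world has none). Each returns a list of dicts, best first, with "confidence" (0 to 1); they miss things now and then, are a little off and sometimes report something else, mostly with a low value. They report only what shows in the picture. A call takes as long as a camera call. They do not tell look-alikes from the thing itself.
- robot.recognise(camera, label): "uv" ([column, row] in pixels, amid what is visible of it).
The state is a dict: "t": time; "q": joint angles; "dq": joint speeds; "joint_torque": joint torques, N m; "tool_pos": TCP position; "orientation": TCP orientation; "force": force on the tool from outside, world axes, zero at the start; "wrist_torque": the same for the moment, N m; "opening": finger opening in m; "gripper_force": force on a finger pad.
Only numpy, scipy, OpenCV 4.12 (cv2) and the standard library are available. Lean on these libraries where they do the work, as an engineer would, in place of code of your own. Each camera call takes 0.05 s, during which the arm holds its last target. There are 200 camera calls.

### The job

Pack the closed containers into the wooden paint box: stand each of the four upright in the recess made for its shape and size (the big lidded jar in the big round one, the small lidded jar in the small round one, the square bottle in the square one, the oblong tin in the oblong one), right down on the felt. Leave the two open pots where they stand, and tip nothing over.

Things in the scene. Friction and masses are not known exactly. Their poses are not given: they have to be found in the camera images.
- jar_big_mid (a point): Big white plastic paint jar with a black screw lid: diameter 58 mm, 72 mm high, about 0.2 kg, standing on the table. The point is its centre, half-way up (36 mm above its underside); z is its axis, up.
- jar_small_mid (a point): Small white plastic paint jar with a black screw lid: diameter 40 mm, 50 mm high. The point is its centre, half-way up (25 mm above its underside); z is its axis, up.
- flask_mid (a point): Square white plastic bottle with a small round black cap: body 44 x 44 mm and 62 mm high, 84 mm high with the cap (cap diameter 24 mm). The point is at half its full height (42 mm above its underside); x and y are normal to the sides, z up.
- tin_mid (a point): Closed oblong aluminium tin, 76 mm long (its x) by 38 mm wide (its y), 45 mm high, with a pale label on its top. The point is its centre, half-way up (22.5 mm above its underside); z up.
- pot_big_mid (a point): Big white plastic pot WITHOUT a lid, open at the top with a little paint in it: diameter 58 mm, 66 mm high, wall 3 mm. In use: stays where it is. The point is its centre, half-way up.
- pot_small_mid (a point): Small white plastic pot WITHOUT a lid, open at the top with a little paint in it: diameter 40 mm, 44 mm high, wall 3 mm. In use: stays where it is. The point is its centre, half-way up.
- nest_big_floor (a point): Fixed wooden insert, 104 x 94 mm, one of four in a row 96 mm apart in the low wooden paint box (order varies, box turned a few degrees; insert tops and box rim about 24 mm above the table), with a felt-floored big round recess of 74 mm diameter, 12 mm deep. The point is the centre of the recess floor, 11 mm above the table; x across the row, y along the row, z up.
- nest_small_floor (a point): Fixed wooden insert, 104 x 94 mm, one of four in a row 96 mm apart in the low wooden paint box (order varies, box turned a few degrees; insert tops and box rim about 24 mm above the table), with a felt-floored small round recess of 56 mm diameter, 12 mm deep. The point is the centre of the recess floor, 11 mm above the table; x across the row, y along the row, z up.
- nest_square_floor (a point): Fixed wooden insert, 104 x 94 mm, one of four in a row 96 mm apart in the low wooden paint box (order varies, box turned a few degrees; insert tops and box rim about 24 mm above the table), with a felt-floored square recess of 60 x 60 mm, sides along x and y, 12 mm deep. The point is the centre of the recess floor, 11 mm above the table; x across the row, y along the row, z up.
- nest_oblong_floor (a point): Fixed wooden insert, 104 x 94 mm, one of four in a row 96 mm apart in the low wooden paint box (order varies, box turned a few degrees; insert tops and box rim about 24 mm above the table), with a felt-floored oblong recess, 92 mm along x by 54 mm along y, 12 mm deep. The point is the centre of the recess floor, 11 mm above the table; x across the row, y along the row, z up.
There are look-alikes about, which are no part of the job. Leave any pink look-alike of the part that bears jar_small_mid alone.

How it is judged:
By the outcome, as a careful person would: the job done as asked, in the order asked, and still so for the second after the job is handed in, with the robot touching nothing.
It also fails if it takes over 104 s, if anything falls off the work surface, if the arm or the gripper's body presses on something with over 40 N, if the wrist force passes 120 N, or if a joint passes its speed limit or range.

## Working session

There is one attempt and no reset: what is moved stays moved. The work goes in short steps, Python scripts to look and compute and a tool call to move; the robot and the scene stay as the last step left them, time stands still between calls to the robot, and variables do not carry over. Pictures are saved under pics/ and viewed, at most 14 in all, crops included, and the job is handed in when it is done.

Besides the shell and the picture viewer there is one more tool, called after "Request:" by a JSON object that holds its "name" and its "arguments", one argument or row to a line. move_arm: Moves the arm, as the interface text tells. Its arguments: {"type":"object","properties":{"deltas":{"type":"array","items":{"type":"number"}},"squeeze":{"type":"number"}},"required":["deltas"]}

```bash
mkdir -p pics; cat > h.py <<'E'
import numpy as np, cv2
from plant import robot
from scipy.spatial.transform import Rotation as Ro
def snap(n):
    im,d=robot.read_camera(n); return im,d
def cloud(n,d):
    m=robot.camera_model(n);K=m["K"];R=np.array(m["R"]);t=np.array(m["t"])
    v,u=np.mgrid[0:400,0:640]
    c=np.stack([(u-K[0][2])/K[0][0]*d,(v-K[1][2])/K[1][1]*d,d],-1)
    P=(c-t)@R; P[d==0]=np.nan
    return P
E
python3 - <<'E'
from h import *
for n in("top","scene"):
    im,d=snap(n); np.savez(f"{n}.npz",im=im,d=d)
    cv2.imwrite(f"pics/{n}1.png",im[:,:,::-1])
    P=cloud(n,d); m=robot.camera_model(n); print(n,np.round(-np.array(m["R"]).T@m["t"],3),np.round(m["K"],1).tolist())
    for l in "jar_big_mid jar_small_mid flask_mid tin_mid pot_big_mid pot_small_mid nest_big_floor nest_small_floor nest_square_floor nest_oblong_floor".split():
        for r in robot.recognise(n,l):
            u,v=r["uv"]; print(l,np.round([u,v],0),round(r["confidence"],2),np.round(P[int(v),int(u)],3))
s=robot.read_state();print(s["t"],s["tool_pos"],s["orientation"],s["opening"])
E
```

```text
top [ 0.432 -0.002  0.929] [[362.5, 0.0, 318.3], [0.0, 362.5, 200.9], [0.0, 0.0, 1.0]]
jar_big_mid [289. 235.] 0.72 [0.435 0.062 0.071]
jar_small_mid [404. 228.] 0.84 [ 0.453 -0.213  0.051]
jar_small_mid [414. 263.] 0.83 [ 0.367 -0.237  0.05 ]
jar_small_mid [385. 194.] 0.65 [ 0.533 -0.17   0.054]
flask_mid [461. 215.] 0.71 [ 0.481 -0.349  0.064]
tin_mid [169. 183.] 0.9 [0.563 0.36  0.047]
pot_big_mid [227. 236.] 0.88 [0.436 0.223 0.009]
pot_big_mid [268. 155.] 0.61 [0.643 0.12  0.012]
nest_big_floor [346. 153.] 0.74 [ 0.645 -0.078  0.01 ]
nest_small_floor [269. 152.] 0.85 [0.648 0.118 0.012]
nest_square_floor [290. 236.] 0.7 [0.435 0.059 0.066]
nest_square_floor [380. 154.] 0.62 [ 0.641 -0.165  0.014]
nest_oblong_floor [170. 184.] 0.68 [0.561 0.356 0.045]
nest_oblong_floor [309. 153.] 0.65 [0.648 0.018 0.013]
scene [1.1   0.499 0.753] [[497.7, 0.0, 324.1], [0.0, 497.7, 203.5], [0.0, 0.0, 1.0]]
jar_big_mid [376. 209.] 0.71 [0.466 0.076 0.064]
jar_small_mid [278. 164.] 0.89 [ 0.463 -0.21   0.039]
jar_small_mid [300. 145.] 0.77 [ 0.374 -0.225  0.036]
jar_small_mid [269. 185.] 0.77 [ 0.542 -0.161  0.05 ]
flask_mid [232. 148.] 0.6 [ 0.496 -0.336  0.043]
tin_mid [474. 325.] 0.57 [0.577 0.365 0.046]
tin_mid [376. 208.] 0.22 [0.466 0.076 0.064]
pot_big_mid [445. 246.] 0.63 [0.46  0.238 0.056]
pot_small_mid [325. 192.] 0.8 [ 0.475 -0.052  0.046]
nest_big_floor [265. 235.] 0.57 [ 0.635 -0.083  0.012]
nest_small_floor [331. 284.] 0.72 [0.64  0.106 0.01 ]
nest_square_floor [231. 216.] 0.78 [ 0.643 -0.181  0.012]
nest_oblong_floor [297. 262.] 0.71 [0.643 0.02  0.012]
nest_oblong_floor [334. 281.] 0.58 [0.636 0.107 0.012]
1.1 [ 0.24237045 -0.54886363  0.22961044] [-3.07390741e+00 -6.48418130e-01  1.84228496e-05] 0.09305571985897394
```

```bash
python3 -c "
import cv2
for n,c in (('top',(130,280,140,500)),('scene',(90,390,180,560))):
    i=cv2.imread(f'pics/{n}1.png')[c[0]:c[1],c[2]:c[3]]; cv2.imwrite(f'pics/{n}1c.png',cv2.resize(i,None,fx=2,fy=2,interpolation=2))
"
```

```text
(no output)
```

View pics/top1c.png

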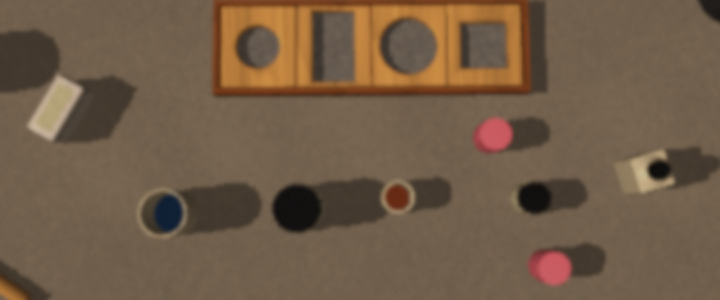

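View pics/scene1c.png

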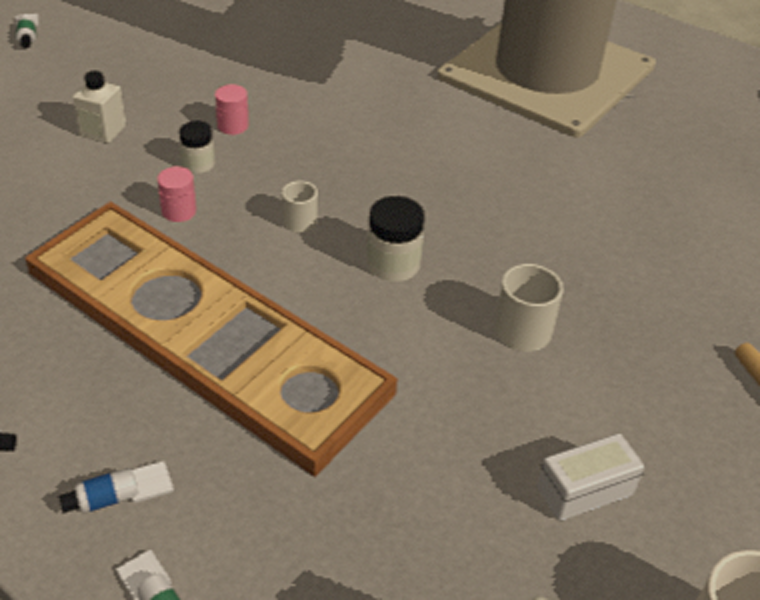

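The top crop (offset 140,130, ×2) shows the box with its recesses in the order small round, oblong, big round, square. In the crop, the big jar is at (297,208), the small jar at (534,197), the flask at (652,170) and the tin at (55,107). The pink look-alikes are at (494,134) and (552,267). The scene crop confirms which containers are closed. Next I'll measure precisely.

```bash
cat > m.py <<'E'
from h import *
def pts(n):
    z=np.load(f"{n}.npz"); P=cloud(n,z["d"]); return P[~np.isnan(P[...,2])]
def near(p,c,r,lo,hi): return p[(np.hypot(*(p[:,:2]-c).T)<r)&(p[:,2]>lo)&(p[:,2]<hi)]
def rect(q):
    c,s,a=cv2.minAreaRect((q[:,:2]*1000).astype(np.float32)); return np.round(c,1),np.round(s,1),round(a,1)
E
python3 - <<'E'
from m import *
for n in("top","scene"):
    p=pts(n); print(n,"table z",np.median(near(p,[.35,.1],.05,-.02,.02)[:,2]))
    for l,c,r,lo,hi in [("big",(.435,.062),.05,.062,.085),("small",(.453,-.213),.035,.042,.06),("flask",(.49,-.343),.05,.05,.072),("flaskcap",(.48,-.35),.04,.078,.1),("tin",(.563,.36),.06,.038,.056),("pinkA",(.533,-.17),.035,.04,.07),("pinkB",(.367,-.237),.035,.04,.07),("potS",(.472,-.05),.035,.036,.06),("potB",(.436,.223),.05,.056,.08)]:
        q=near(p,c,r,lo,hi); 
        if len(q)>4:
            (x,y),rad=cv2.minEnclosingCircle((q[:,:2]*1000).astype(np.float32))
            print(l,len(q),rect(q),"circ",round(x,1),round(y,1),round(rad,1),"ztop",np.round(np.percentile(q[:,2],80),3))
    q=p[(p[:,0]>.56)&(p[:,0]<.73)&(p[:,1]>-.25)&(p[:,1]<.2)&(p[:,2]>.0185)&(p[:,2]<.03)]; print("box",len(q),rect(q),np.median(q[:,2]))
    for l,c in [("sm",(.645,.118)),("ob",(.645,.018)),("bg",(.643,-.078)),("sq",(.642,-.172))]:
        q=near(p,c,.045,.005,.0165); q=q[abs(q[:,1]-c[1])<.043]; print(l,len(q),rect(q))
s=robot.read_state();print(Ro.from_rotvec(s["orientation"]).as_matrix().round(3).tolist())
E
```

```text
top table z 0.00040848759953529334
big 467 (array([438.7,  63.9]), array([56.6, 54. ]), 89.8) circ 439.4 63.9 28.7 ztop 0.073
small 215 (array([ 449.5, -222.7]), array([37.9, 36.5]), 88.6) circ 449.9 -223.5 19.8 ztop 0.052
flask 261 (array([ 481.7, -362.3]), array([43.9, 44.4]), 16.5) circ 481.8 -361.7 29.0 ztop 0.065
flaskcap 88 (array([ 480.8, -363.1]), array([23.4, 21.2]), 86.7) circ 481.8 -363.0 12.3 ztop 0.086
tin 480 (array([563.9, 362.1]), array([38.2, 75.6]), 61.4) circ 563.4 362.2 40.6 ztop 0.047
pinkA 213 (array([ 527.8, -176.7]), array([37.6, 37.4]), 87.7) circ 528.2 -177.4 20.2 ztop 0.052
pinkB 232 (array([ 366.1, -243.8]), array([38.5, 38.6]), 63.7) circ 366.3 -244.2 19.9 ztop 0.052
potS 46 (array([456.6, -56.2]), array([30.4, 38.1]), 26.1) circ 452.7 -58.1 19.8 ztop 0.045
potB 141 (array([434.7, 222.5]), array([57. , 54.3]), 89.8) circ 434.1 222.8 28.8 ztop 0.067
box 4963 (array([645.4, -26.8]), array([123.1, 402.8]), 0.3) 0.02329096745445687
sm 353 (array([645.6, 118.2]), array([53., 52.]), 0.9)
ob 672 (array([646.3,  21.5]), array([54.1, 87. ]), 89.9)
bg 623 (array([6
[... 670 characters left out ...]
 43.5) circ 530.1 -175.9 22.3 ztop 0.051
pinkB 164 (array([ 367.1, -241.4]), array([41.1, 36.9]), 24.8) circ 366.6 -240.4 21.8 ztop 0.052
potS 102 (array([456.1, -54.9]), array([36.9, 38.5]), 36.7) circ 454.9 -56.5 21.2 ztop 0.045
potB 306 (array([435.7, 224.8]), array([58.7, 56.5]), 14.3) circ 435.8 224.2 29.9 ztop 0.066
box 6816 (array([645.7, -26.1]), array([126.4, 406.2]), 0.1) 0.023592183108650855
sm 496 (array([641.8, 115.2]), array([51.7, 50.9]), 88.0)
ob 806 (array([643.7,  18.6]), array([86.2, 51.8]), 0.4)
bg 648 (array([642.6, -78. ]), array([67., 70.]), 18.6)
sq 452 (array([ 642.5, -174.7]), array([56.1, 54.7]), 0.2)
[[0.915, 0.404, -0.0], [0.404, -0.915, 0.0], [-0.0, -0.0, -1.0]]
```

```bash
cat > g.py <<'E'
import sys
from h import *
# args: x y z psi per waypoint (mm, deg): prints shift and turn in tool axes
s=robot.read_state();p=np.array(s["tool_pos"]);R=Ro.from_rotvec(s["orientation"])
print("t",round(s["t"],2),"pos",p.round(4),"psi",round(np.degrees(np.arctan2(*R.as_matrix()[[1,0],0])),1),"open",round(s["opening"],4),"grip",round(s["gripper_force"],1))
for w in np.array(sys.argv[1:],float).reshape(-1,4):
    a=np.radians(w[3]);c,d=np.cos(a),np.sin(a)
    T=Ro.from_matrix([[c,d,0],[d,-c,0],[0,0,-1]])
    print(w,np.round(R.inv().apply(w[:3]/1000-p),4).tolist(),np.round((R.inv()*T).as_rotvec(),4).tolist())
E
python3 g.py 482 -362 130 17 482 -362 34 17
```

```text
t 1.1 pos [ 0.2424 -0.5489  0.2296] psi 23.8 open 0.0931 grip 0.0
[ 482. -362.  130.   17.] [0.2947, -0.0741, 0.0996] [-0.0, 0.0, 0.1191]
[ 482. -362.   34.   17.] [0.2947, -0.0741, 0.1956] [-0.0, 0.0, 0.1191]
```

Request:
{"name": "move_arm", "arguments": {
  "deltas": [0.1, -0.025, 0.03, 0, 0, 0.05, 0.8, 0.2, -0.05, 0.06, 0, 0, 0.1, 0.8, 0.2947, -0.0741, 0.0996, 0, 0, 0.119, 0.8, 0.2947, -0.0741, 0.0996, 0, 0, 0.119, 0.8, 0.2947, -0.0741, 0.0996, 0, 0, 0.119, 0.8, 0.2947, -0.0741, 0.0996, 0, 0, 0.119, 0.8, 0.2947, -0.0741, 0.0996, 0, 0, 0.119, 0.8],
  "squeeze": 20
}}

```text
t: 1.98
tool_pos: [0.4821, -0.3618, 0.1299]
orientation: [-3.107, -0.467, 0.001]
force: [-0.5, -0.3, 0.3]
opening: 0.0744
gripper_force: 0.0
```

```bash
python3 - <<'E'
from h import *
im,d=snap("wrist"); cv2.imwrite("pics/w1.png",im[:,:,::-1])
E
python3 g.py 482 -362 34 17 482 -362 150 17
```

```text
t 2.02 pos [ 0.4817 -0.3628  0.1305] psi 17.0 open 0.0741 grip 0.0
[ 482. -362.   34.   17.] [0.0005, -0.0007, 0.0965] [0.0007, 0.0003, 0.0001]
[ 482. -362.  150.   17.] [0.0005, -0.0006, -0.0195] [0.0007, 0.0003, 0.0001]
```

View pics/w1.png

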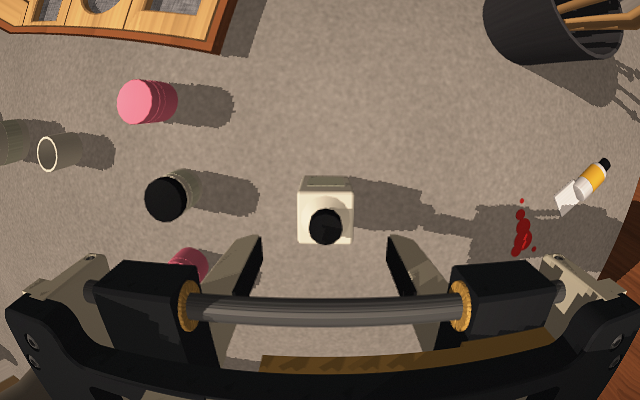

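The wrist view shows the flask at (325,210), square to the jaws and centred between them. I'll descend and grip.

Request:
{"name": "move_arm", "arguments": {
  "deltas": [0, 0, 0.05, 0, 0, 0, 0.8, 0, 0, 0.096, 0, 0, 0, 0.8, 0, 0, 0.096, 0, 0, 0, 0.8, 0, 0, 0.096, 0, 0, 0, 0.3, 0, 0, 0.096, 0, 0, 0, 0.3, 0, 0, 0.096, 0, 0, 0, 0.3, 0, 0, 0.096, 0, 0, 0, 0.3, 0, 0, 0.096, 0, 0, 0, 0.3, 0, 0, 0.08, 0, 0, 0, 0.3, 0, 0, 0.04, 0, 0, 0, 0.3, 0, 0, -0.01, 0, 0, 0, 0.3, 0, 0, -0.02, 0, 0, 0, 0.3],
  "squeeze": 20
}}

```text
t: 3.52
tool_pos: [0.4841, -0.3638, 0.1556]
orientation: [3.101, 0.464, 0.008]
force: [-0.5, -0.3, -1.6]
opening: 0.0437
gripper_force: 20.0
```

```bash
python3 g.py 646 -172 150 0 646 -172 46 0
```

```text
t 3.52 pos [ 0.4841 -0.3638  0.1556] psi 17.0 open 0.0437 grip 20.0
[ 646. -172.  150.    0.] [0.2109, -0.136, 0.0056] [0.0061, -0.0051, 0.297]
[ 646. -172.   46.    0.] [0.2104, -0.1367, 0.1096] [0.0061, -0.0051, 0.297]
```

Request:
{"name": "move_arm", "arguments": {
  "deltas": [0.03, -0.02, 0, 0, 0, 0.04, 0.3, 0.07, -0.045, 0, 0, 0, 0.1, 0.3, 0.115, -0.073, 0, 0, 0, 0.16, 0.3, 0.16, -0.1, 0, 0, 0, 0.22, 0.3, 0.195, -0.123, 0, 0, 0, 0.27, 0.3, 0.212, -0.134, 0, 0, 0, 0.297, 0.3, 0.212, -0.134, 0.04, 0, 0, 0.297, 0.3, 0.212, -0.134, 0.07, 0, 0, 0.297, 0.3, 0.212, -0.134, 0.07, 0, 0, 0.297, 0.3, 0.212, -0.134, 0.07, 0, 0, 0.297, 0.3]
}}

```text
t: 4.78
tool_pos: [0.6459, -0.1721, 0.0809]
orientation: [3.141, -0.0, 0.001]
force: [1.1, 0.4, -1.1]
opening: 0.0443
gripper_force: 20.0
```

```bash
python3 - <<'E'
from h import *
im,d=snap("wrist"); cv2.imwrite("pics/w2.png",im[:,:,::-1])
E
python3 g.py 646 -172 46 0
```

```text
t 4.83 pos [ 0.6465 -0.1723  0.0819] psi -0.0 open 0.0442 grip 20.0
[ 646. -172.   46.    0.] [-0.0006, -0.0004, 0.0359] [0.0007, -0.0022, -0.0003]
```

View pics/w2.png

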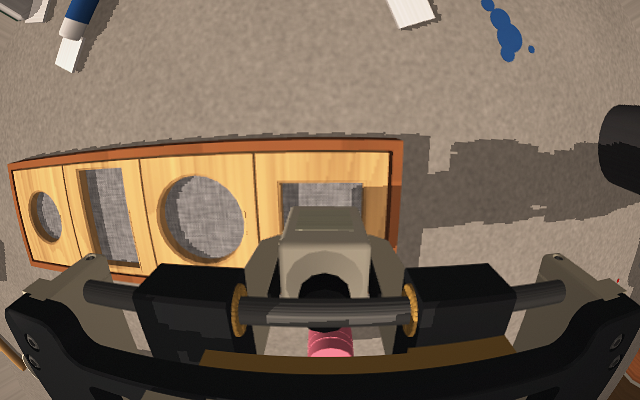

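The flask at (325,240) lines up with the square recess. I'll lower it, release it and rise.

Request:
{"name": "move_arm", "arguments": {
  "deltas": [0, 0, 0.02, 0, 0, 0, 0.3, 0, 0, 0.03, 0, 0, 0, 0.3, 0, 0, 0.036, 0, 0, 0, 0.3, 0, 0, 0.036, 0, 0, 0, 0.3, 0, 0, 0.036, 0, 0, 0, 0.3, 0, 0, 0.036, 0, 0, 0, 0.65, 0, 0, 0.036, 0, 0, 0, 0.65, 0, 0, 0.036, 0, 0, 0, 0.65, 0, 0, 0.0, 0, 0, 0, 0.65, 0, 0, -0.05, 0, 0, 0, 0.65, 0, 0, -0.07, 0, 0, 0, 0.65, 0, 0, -0.07, 0, 0, 0, 0.65]
}}

```text
t: 6.32
tool_pos: [0.6468, -0.1723, 0.1518]
orientation: [3.14, -0.0, 0.005]
force: [0.6, -0.1, 0.3]
opening: 0.0603
gripper_force: 0.0
```

```bash
python3 g.py 450 -223 120 20 450 -223 27 20
```

```text
t 6.33 pos [ 0.6468 -0.1723  0.1518] psi -0.0 open 0.0603 grip 0.0
[ 450. -223.  120.   20.] [-0.1968, 0.0507, 0.0312] [0.0018, -0.0031, -0.3493]
[ 450. -223.   27.   20.] [-0.1972, 0.0506, 0.1242] [0.0018, -0.0031, -0.3493]
```

Request:
{"name": "move_arm", "arguments": {
  "deltas": [-0.05, 0.013, 0, 0, 0, -0.09, 0.68, -0.1, 0.026, 0, 0, 0, -0.18, 0.68, -0.15, 0.039, 0, 0, 0, -0.27, 0.68, -0.196, 0.051, 0.031, 0, 0, -0.349, 0.68, -0.196, 0.051, 0.031, 0, 0, -0.349, 0.68, -0.196, 0.051, 0.031, 0, 0, -0.349, 0.68, -0.196, 0.051, 0.031, 0, 0, -0.349, 0.68]
}}

```text
t: 7.2
tool_pos: [0.4511, -0.2231, 0.1197]
orientation: [3.093, 0.545, 0.002]
force: [-0.8, -1.1, 0.2]
opening: 0.0629
gripper_force: 0.0
```

```bash
python3 - <<'E'
from h import *
im,d=snap("wrist"); cv2.imwrite("pics/w3.png",im[:,:,::-1])
E
python3 g.py 450 -223 27 20
```

```text
t 7.25 pos [ 0.4511 -0.2231  0.1199] psi 20.0 open 0.063 grip 0.0
[ 450. -223.   27.   20.] [-0.0012, -0.0006, 0.0929] [0.0013, -0.0012, 0.0003]
```

View pics/w3.png

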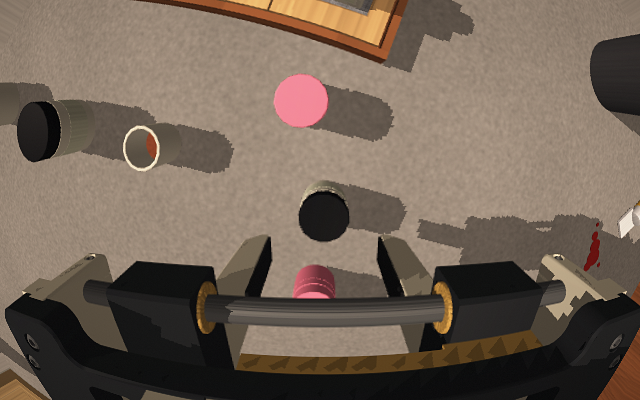

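The small black-lidded jar at (324,215) is centred between the jaws, and the pink look-alikes are clear of the fingers. I'll grip it and lift.

Request:
{"name": "move_arm", "arguments": {
  "deltas": [-0.001, 0, 0.05, 0, 0, 0, 0.68, -0.001, 0, 0.093, 0, 0, 0, 0.68, -0.001, 0, 0.093, 0, 0, 0, 0.68, -0.001, 0, 0.093, 0, 0, 0, 0.25, -0.001, 0, 0.093, 0, 0, 0, 0.25, -0.001, 0, 0.093, 0, 0, 0, 0.25, -0.001, 0, 0.093, 0, 0, 0, 0.25, -0.001, 0, 0.08, 0, 0, 0, 0.25, -0.001, 0, 0.04, 0, 0, 0, 0.25, -0.001, 0, -0.01, 0, 0, 0, 0.25, -0.001, 0, -0.04, 0, 0, 0, 0.25, -0.001, 0, -0.04, 0, 0, 0, 0.25],
  "squeeze": 20
}}

```text
t: 8.75
tool_pos: [0.4504, -0.2244, 0.1629]
orientation: [3.09, 0.544, 0.008]
force: [0.2, -0.3, -1.2]
opening: 0.0396
gripper_force: 20.0
```

```bash
python3 g.py 645 117.5 160 0 645 117.5 38 0
```

```text
t 8.75 pos [ 0.4504 -0.2244  0.1629] psi 20.0 open 0.0396 grip 20.0
[645.  117.5 160.    0. ] [0.2997, -0.2548, 0.0028] [0.0045, -0.0049, 0.3488]
[645.  117.5  38.    0. ] [0.2992, -0.2554, 0.1248] [0.0045, -0.0049, 0.3488]
```

Request:
{"name": "move_arm", "arguments": {
  "deltas": [0.03, -0.025, 0, 0, 0, 0.035, 0.25, 0.07, -0.06, 0, 0, 0, 0.08, 0.25, 0.11, -0.094, 0, 0, 0, 0.13, 0.25, 0.15, -0.128, 0, 0, 0, 0.18, 0.25, 0.19, -0.162, 0, 0, 0, 0.23, 0.25, 0.23, -0.196, 0, 0, 0, 0.28, 0.25, 0.27, -0.23, 0, 0, 0, 0.32, 0.25, 0.3, -0.255, 0, 0, 0, 0.349, 0.25, 0.3, -0.255, 0.05, 0, 0, 0.349, 0.25, 0.3, -0.255, 0.08, 0, 0, 0.349, 0.25, 0.3, -0.255, 0.08, 0, 0, 0.349, 0.25, 0.3, -0.255, 0.08, 0, 0, 0.349, 0.25]
}}

```text
t: 10.25
tool_pos: [0.6436, 0.1188, 0.0797]
orientation: [-3.142, 0.001, -0.0]
force: [0.5, -0.0, -0.1]
opening: 0.0394
gripper_force: 20.0
```

```bash
python3 - <<'E'
from h import *
im,d=snap("wrist"); cv2.imwrite("pics/w4.png",im[:,:,::-1])
E
python3 g.py 645 117.5 38 0
```

```text
t 10.3 pos [0.6444 0.1189 0.0807] psi -0.0 open 0.0397 grip 20.0
[645.  117.5  38.    0. ] [0.0005, 0.0014, 0.0427] [-0.0002, -0.0023, -0.0005]
```

View pics/w4.png

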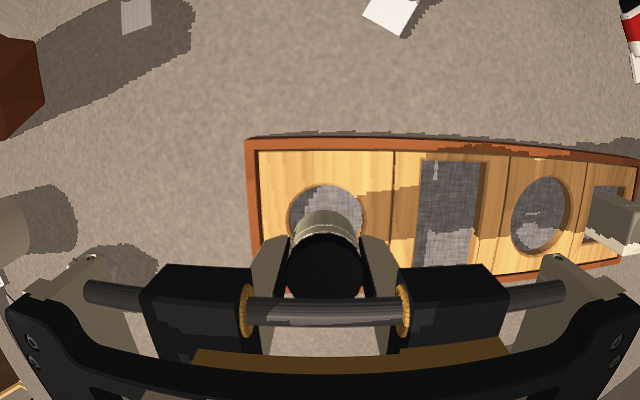

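The small jar at (325,250) lines up with the small recess, so I'll lower and release it.

Request:
{"name": "move_arm", "arguments": {
  "deltas": [0, 0.001, 0.02, 0, 0, 0, 0.25, 0, 0.001, 0.034, 0, 0, 0, 0.25, 0, 0.001, 0.042, 0, 0, 0, 0.25, 0, 0.001, 0.042, 0, 0, 0, 0.25, 0, 0.001, 0.042, 0, 0, 0, 0.25, 0, 0.001, 0.042, 0, 0, 0, 0.62, 0, 0.001, 0.042, 0, 0, 0, 0.62, 0, 0.001, 0.042, 0, 0, 0, 0.62, 0, 0.001, 0.0, 0, 0, 0, 0.62, 0, 0.001, -0.05, 0, 0, 0, 0.8, 0, 0, -0.07, 0, 0, 0, 0.85, 0, 0, -0.07, 0, 0, 0, 0.85]
}}

```text
t: 11.8
tool_pos: [0.6446, 0.1192, 0.1507]
orientation: [-3.141, 0.0, -0.005]
force: [-0.4, 0.5, -1.2]
opening: 0.0781
gripper_force: 0.0
```

```bash
python3 g.py 439.5 64.5 130 0 439.5 64.5 37 0
```

```text
t 11.8 pos [0.6446 0.1192 0.1507] psi -0.0 open 0.0781 grip 0.0
[439.5  64.5 130.    0. ] [-0.2051, 0.0547, 0.02] [-0.0004, -0.0034, -0.0001]
[439.5  64.5  37.    0. ] [-0.2055, 0.0548, 0.113] [-0.0004, -0.0034, -0.0001]
```

Request:
{"name": "move_arm", "arguments": {
  "deltas": [-0.05, 0.013, 0, 0, 0, 0, 0.88, -0.1, 0.027, 0, 0, 0, 0, 0.88, -0.15, 0.04, 0.01, 0, 0, 0, 0.88, -0.205, 0.0545, 0.02, 0, 0, 0, 0.88, -0.205, 0.0545, 0.02, 0, 0, 0, 0.88, -0.205, 0.0545, 0.02, 0, 0, 0, 0.88, -0.205, 0.0545, 0.02, 0, 0, 0, 0.88]
}}

```text
t: 12.68
tool_pos: [0.4397, 0.0647, 0.1293]
orientation: [-3.142, 0.0, -0.001]
force: [0.7, -0.3, 0.3]
opening: 0.0818
gripper_force: 0.0
```

```bash
python3 - <<'E'
from h import *
im,d=snap("wrist"); cv2.imwrite("pics/w5.png",im[:,:,::-1])
E
python3 g.py 439.5 64.5 37 0
```

```text
t 12.72 pos [0.4397 0.0647 0.1294] psi -0.0 open 0.0818 grip 0.0
[439.5  64.5  37.    0. ] [-0.0003, 0.0002, 0.0924] [-0.0001, -0.0007, -0.0]
```

View pics/w5.png

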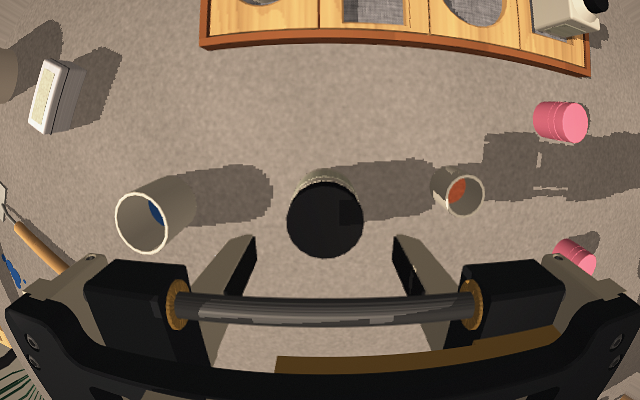

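The big lidded jar at (325,220) is centred, and both open pots are clear of the fingers. I'll grip it and lift.

Request:
{"name": "move_arm", "arguments": {
  "deltas": [0, 0, 0.05, 0, 0, 0, 0.88, 0, 0, 0.0925, 0, 0, 0, 0.88, 0, 0, 0.0925, 0, 0, 0, 0.88, 0, 0, 0.0925, 0, 0, 0, 0.45, 0, 0, 0.0925, 0, 0, 0, 0.45, 0, 0, 0.0925, 0, 0, 0, 0.45, 0, 0, 0.0925, 0, 0, 0, 0.45, 0, 0, 0.08, 0, 0, 0, 0.45, 0, 0, 0.04, 0, 0, 0, 0.45, 0, 0, -0.01, 0, 0, 0, 0.45, 0, 0, -0.03, 0, 0, 0, 0.45, 0, 0, -0.03, 0, 0, 0, 0.45],
  "squeeze": 25
}}

```text
t: 14.22
tool_pos: [0.4397, 0.0646, 0.1615]
orientation: [-3.141, 0.0, -0.007]
force: [0.6, 0.7, -4.8]
opening: 0.058
gripper_force: 25.0
```

```bash
python3 g.py 646 -75.5 100 0
```

```text
t 14.22 pos [0.4397 0.0646 0.1615] psi -0.0 open 0.058 grip 25.0
[646.  -75.5 100.    0. ] [0.2061, 0.14, 0.0623] [-0.0001, -0.0043, -0.0002]
```

Request:
{"name": "move_arm", "arguments": {
  "deltas": [0.03, 0.02, 0, 0, 0, 0, 0.45, 0.065, 0.044, 0, 0, 0, 0, 0.45, 0.1, 0.068, 0, 0, 0, 0, 0.45, 0.135, 0.092, 0, 0, 0, 0, 0.45, 0.17, 0.116, 0, 0, 0, 0, 0.45, 0.206, 0.14, 0, 0, 0, 0, 0.45, 0.206, 0.14, 0.04, 0, 0, 0, 0.45, 0.206, 0.14, 0.07, 0, 0, 0, 0.45, 0.206, 0.14, 0.07, 0, 0, 0, 0.45, 0.206, 0.14, 0.07, 0, 0, 0, 0.45]
}}

```text
t: 15.48
tool_pos: [0.6443, -0.0754, 0.0893]
orientation: [-3.142, 0.0, 0.0]
force: [-0.4, -0.3, -1.7]
opening: 0.0578
gripper_force: 25.0
```

```bash
python3 - <<'E'
from h import *
im,d=snap("wrist"); cv2.imwrite("pics/w6.png",im[:,:,::-1])
E
python3 g.py 646 -75.5 48 0
```

```text
t 15.53 pos [ 0.6451 -0.0756  0.0905] psi -0.0 open 0.0577 grip 25.0
[646.  -75.5  48.    0. ] [0.0008, -0.0001, 0.0425] [0.0003, -0.0018, -0.0001]
```

View pics/w6.png

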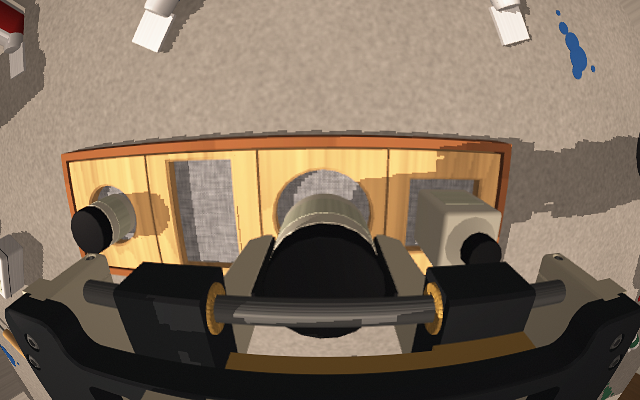

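The big jar at (325,265) is centred on the big recess. The finger clears the flask by about 28 mm, so I'll lower and release.

Request:
{"name": "move_arm", "arguments": {
  "deltas": [0.001, 0, 0.02, 0, 0, 0, 0.45, 0.001, 0, 0.034, 0, 0, 0, 0.45, 0.001, 0, 0.042, 0, 0, 0, 0.45, 0.001, 0, 0.042, 0, 0, 0, 0.45, 0.001, 0, 0.042, 0, 0, 0, 0.45, 0.001, 0, 0.042, 0, 0, 0, 0.78, 0.001, 0, 0.042, 0, 0, 0, 0.78, 0.001, 0, 0.042, 0, 0, 0, 0.78, 0, 0, 0.0, 0, 0, 0, 0.78, 0, 0, -0.05, 0, 0, 0, 0.78, 0, 0, -0.07, 0, 0, 0, 0.7, 0, 0, -0.07, 0, 0, 0, 0.7]
}}

```text
t: 17.02
tool_pos: [0.6456, -0.0758, 0.1608]
orientation: [3.141, -0.0, 0.006]
force: [-0.3, -0.7, -0.1]
opening: 0.0655
gripper_force: 0.0
```

```bash
python3 g.py 564.5 363 110 -29 564.5 363 25 -29
```

```text
t 17.02 pos [ 0.6456 -0.0758  0.1608] psi -0.0 open 0.0655 grip 0.0
[564.5 363.  110.  -29. ] [-0.0813, -0.4388, 0.0502] [-0.0002, -0.0036, 0.506]
[564.5 363.   25.  -29. ] [-0.0816, -0.4389, 0.1352] [-0.0002, -0.0036, 0.506]
```

Request:
{"name": "move_arm", "arguments": {
  "deltas": [-0.01, -0.055, 0, 0, 0, 0.06, 0.7, -0.02, -0.11, 0, 0, 0, 0.12, 0.7, -0.03, -0.165, 0, 0, 0, 0.19, 0.7, -0.04, -0.22, 0, 0, 0, 0.25, 0.7, -0.05, -0.275, 0, 0, 0, 0.32, 0.7, -0.06, -0.33, 0.01, 0, 0, 0.38, 0.7, -0.07, -0.385, 0.03, 0, 0, 0.44, 0.7, -0.081, -0.439, 0.05, 0, 0, 0.506, 0.7, -0.081, -0.439, 0.05, 0, 0, 0.506, 0.7, -0.081, -0.439, 0.05, 0, 0, 0.506, 0.7, -0.081, -0.439, 0.05, 0, 0, 0.506, 0.7]
}}

```text
t: 18.4
tool_pos: [0.564, 0.3621, 0.1088]
orientation: [3.041, -0.789, 0.0]
force: [0.6, 0.2, 0.4]
opening: 0.0651
gripper_force: 0.0
```

```bash
python3 - <<'E'
from h import *
im,d=snap("wrist"); cv2.imwrite("pics/w7.png",im[:,:,::-1])
E
python3 g.py 564.5 363 26 -29
```

```text
t 18.45 pos [0.5642 0.3622 0.1092] psi -29.1 open 0.065 grip 0.0
[564.5 363.   26.  -29. ] [-0.0002, -0.0009, 0.0832] [-0.0002, -0.0004, -0.0016]
```

View pics/w7.png

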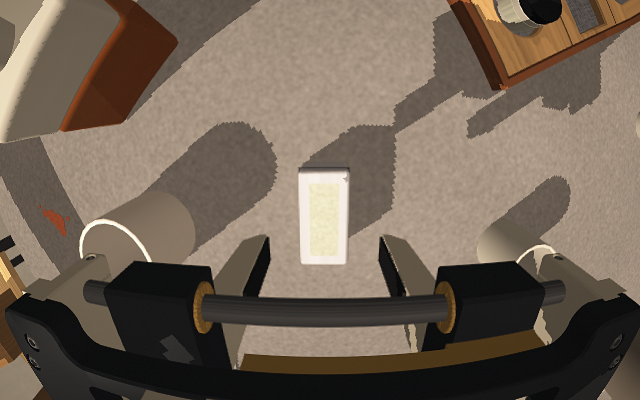

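The tin at (323,215) is aligned with the jaws. There is an open vessel on the left at (130,230), so I'll check its height and distance before descending.

```bash
python3 - <<'E'
from m import *
for n in("top","scene"):
    p=pts(n); q=p[(p[:,1]>.3)&(p[:,1]<.6)&(p[:,0]>.4)&(p[:,0]<.8)&(p[:,2]>.02)]
    d=q[:,:2]-[.5645,.363]; a=np.radians(-29)
    x=d@[np.cos(a),np.sin(a)]; y=d@[np.sin(a),-np.cos(a)]
    for y0 in range(-200,200,20):
        m=(abs(x)<.06)&(y*1000>=y0)&(y*1000<y0+20)
        if m.any(): print(n,y0,m.sum(),q[m,2].max().round(3),(x[m].min().round(3),x[m].max().round(3)))
E
```

```text
top -200 432 0.088 (np.float64(-0.06), np.float64(0.007))
top -180 39 0.087 (np.float64(-0.06), np.float64(0.013))
top -160 101 0.089 (np.float64(-0.06), np.float64(0.013))
top -140 422 0.088 (np.float64(-0.057), np.float64(0.006))
top -20 208 0.049 (np.float64(-0.038), np.float64(0.038))
top 0 340 0.051 (np.float64(-0.038), np.float64(0.038))
top 20 30 0.045 (np.float64(-0.028), np.float64(0.035))
scene -200 41 0.087 (np.float64(-0.06), np.float64(-0.054))
scene -180 22 0.087 (np.float64(-0.06), np.float64(0.013))
scene -160 433 0.088 (np.float64(-0.06), np.float64(0.013))
scene -140 610 0.088 (np.float64(-0.056), np.float64(0.004))
scene -40 57 0.046 (np.float64(-0.037), np.float64(0.037))
scene -20 748 0.049 (np.float64(-0.039), np.float64(0.04))
scene 0 438 0.049 (np.float64(-0.039), np.float64(0.039))
```

The vessel is at least 120 mm away and only 88 mm high, so it is clear.

Request:
{"name": "move_arm", "arguments": {
  "deltas": [0, -0.001, 0.05, 0, 0, 0, 0.7, 0, -0.001, 0.083, 0, 0, 0, 0.7, 0, -0.001, 0.083, 0, 0, 0, 0.7, 0, -0.001, 0.083, 0, 0, 0, 0.25, 0, -0.001, 0.083, 0, 0, 0, 0.25, 0, -0.001, 0.083, 0, 0, 0, 0.25, 0, -0.001, 0.083, 0, 0, 0, 0.25, 0, -0.001, 0.07, 0, 0, 0, 0.25, 0, -0.001, 0.03, 0, 0, 0, 0.25, 0, -0.001, -0.02, 0, 0, 0, 0.25, 0, -0.001, -0.05, 0, 0, 0, 0.25, 0, -0.001, -0.05, 0, 0, 0, 0.25],
  "squeeze": 25
}}

```text
t: 19.95
tool_pos: [0.5659, 0.3655, 0.1634]
orientation: [-3.037, 0.785, -0.008]
force: [0.7, 0.6, -1.3]
opening: 0.0379
gripper_force: 25.0
```

```bash
python3 g.py 645 21 160 0
```

```text
t 19.95 pos [0.5659 0.3655 0.1634] psi -29.0 open 0.0379 grip 25.0
[645.  21. 160.   0.] [0.2362, 0.263, 0.0027] [-0.0048, -0.0051, -0.506]
```

Request:
{"name": "move_arm", "arguments": {
  "deltas": [0.02, 0.022, 0, 0, 0, -0.04, 0.25, 0.05, 0.055, 0, 0, 0, -0.1, 0.25, 0.085, 0.094, 0, 0, 0, -0.18, 0.25, 0.12, 0.133, 0, 0, 0, -0.26, 0.25, 0.155, 0.171, 0, 0, 0, -0.33, 0.25, 0.19, 0.21, 0, 0, 0, -0.41, 0.25, 0.218, 0.241, 0, 0, 0, -0.47, 0.25, 0.236, 0.261, 0, 0, 0, -0.506, 0.25, 0.236, 0.261, 0.04, 0, 0, -0.506, 0.25, 0.236, 0.261, 0.075, 0, 0, -0.506, 0.25, 0.236, 0.261, 0.075, 0, 0, -0.506, 0.25, 0.236, 0.261, 0.075, 0, 0, -0.506, 0.25]
}}

```text
t: 21.45
tool_pos: [0.6438, 0.0218, 0.0843]
orientation: [-3.142, 0.0, 0.001]
force: [1.3, 0.4, -1.4]
opening: 0.0378
gripper_force: 25.0
```

```bash
python3 - <<'E'
from h import *
im,d=snap("wrist"); cv2.imwrite("pics/w8.png",im[:,:,::-1])
E
python3 g.py 645 21 37 0
```

```text
t 21.5 pos [0.6446 0.0218 0.0854] psi 0.0 open 0.0378 grip 25.0
[645.  21.  37.   0.] [0.0003, 0.0008, 0.0484] [0.0001, -0.0017, 0.0001]
```

View pics/w8.png

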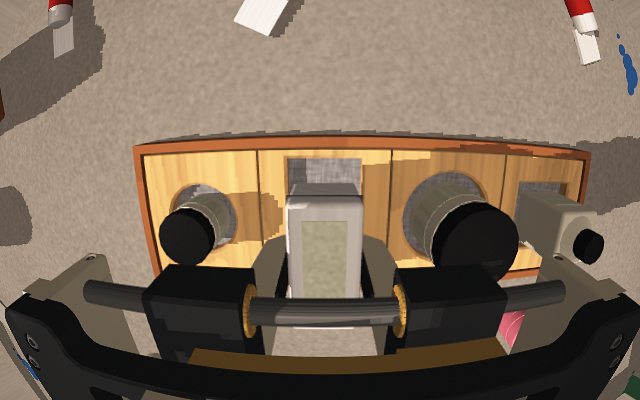

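The tin at (325,245) is centred on the oblong recess and aligned with it. I'll lower and release it.

Request:
{"name": "move_arm", "arguments": {
  "deltas": [0, 0.001, 0.02, 0, 0, 0, 0.25, 0, 0.001, 0.038, 0, 0, 0, 0.25, 0, 0.001, 0.048, 0, 0, 0, 0.25, 0, 0.001, 0.048, 0, 0, 0, 0.25, 0, 0.001, 0.048, 0, 0, 0, 0.25, 0, 0.001, 0.048, 0, 0, 0, 0.58, 0, 0.001, 0.048, 0, 0, 0, 0.58, 0, 0.001, 0.048, 0, 0, 0, 0.58, 0, 0, 0.0, 0, 0, 0, 0.58, 0, 0, -0.05, 0, 0, 0, 0.58, 0, 0, -0.1, 0, 0, 0, 0.58, 0, 0, -0.13, 0, 0, 0, 0.58]
}}

```text
t: 23.0
tool_pos: [0.6448, 0.0216, 0.2176]
orientation: [3.141, -0.0, 0.006]
force: [0.8, -0.1, 0.4]
opening: 0.0537
gripper_force: 0.0
```

Request:
{"name": "move_arm", "arguments": {
  "deltas": [-0.06, 0, 0, 0, 0, 0, 0.58, -0.12, 0, 0, 0, 0, 0, 0.58, -0.18, 0, 0, 0, 0, 0, 0.58, -0.22, 0, 0, 0, 0, 0, 0.58, -0.22, 0, 0, 0, 0, 0, 0.58, -0.22, 0, 0, 0, 0, 0, 0.58]
}}

```text
t: 23.75
tool_pos: [0.4245, 0.0217, 0.2145]
orientation: [3.141, -0.0, 0.003]
force: [-0.3, 0.6, 0.5]
opening: 0.0536
gripper_force: 0.0
```

```bash
python3 - <<'E'
from m import *
for n in("top","scene"):
    im,d=snap(n); np.savez(f"{n}.npz",im=im,d=d)
    cv2.imwrite(f"pics/{n}2c.png",cv2.resize(im[90:390,180:560,::-1],None,fx=2,fy=2))
    p=pts(n)
    for l,c,lo,hi in [("small",(.645,.118),.05,.08),("tin",(.645,.021),.045,.08),("big",(.646,-.0755),.072,.1),("flask",(.646,-.172),.065,.085),("pinkA",(.528,-.177),.04,.07),("pinkB",(.366,-.244),.04,.07),("potB",(.435,.2235),.056,.08),("potS",(.454,-.057),.036,.06)]:
        q=near(p,c,.046,lo,hi)
        if len(q)>4: print(n,l,len(q),rect(q),np.percentile(q[:,2],[20,50,80,97]).round(3))
E
```

```text
top small 218 (array([641.9, 116.7]), array([38.7, 38.1]), 44.0) [0.06  0.061 0.062 0.064]
top tin 485 (array([641.3,  20.5]), array([37.1, 74.5]), 89.8) [0.055 0.056 0.058 0.059]
top big 463 (array([642.2, -75.5]), array([55.3, 55.4]), 88.1) [0.082 0.083 0.084 0.086]
top flask 255 (array([ 643.3, -172. ]), array([44.5, 43.9]), 89.9) [0.072 0.074 0.076 0.079]
top pinkA 211 (array([ 527.7, -177.4]), array([37.9, 37. ]), 89.5) [0.049 0.05  0.052 0.053]
top pinkB 229 (array([ 366.4, -243.9]), array([38.3, 38.7]), 19.7) [0.049 0.05  0.052 0.054]
scene small 364 (array([643.9, 119.9]), array([39.3, 39. ]), 26.0) [0.058 0.061 0.062 0.064]
scene tin 710 (array([644.1,  23.1]), array([39.8, 77.4]), 88.8) [0.053 0.056 0.058 0.059]
scene big 564 (array([644.4, -72.7]), array([59.4, 56.6]), 16.1) [0.081 0.083 0.085 0.086]
scene flask 295 (array([ 645.3, -170.4]), array([47.2, 44.9]), 87.7) [0.071 0.074 0.077 0.083]
scene pinkA 210 (array([ 530.2, -174.5]), array([39.3, 39.9]), 11.5) [0.047 0.05  0.051 0.053]
scene pinkB 161 (array([ 368.7, -240.9]), array([39. , 38.6]), 85.5) [0.047 0.05  0.051 0.053]
scene potB 299 (array([435. , 224.6]), array([59.3, 57. ]), 10.5) [0.059 0.063 0.066 0.067]
scene potS 135 (array([452.7, -55.9]), array([41.4, 38.1]), 19.5) [0.038 0.042 0.044 0.046]
```

View pics/scene2c.png

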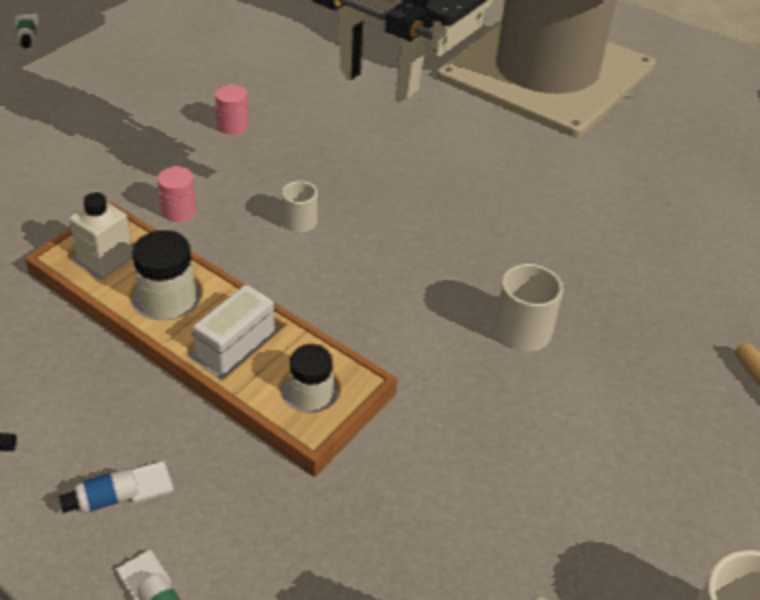

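All four containers stand seated in their recesses in the scene view, from the flask at (98,235) to the small jar at (311,375). Their tops are at the right heights, and the pots and pink look-alikes haven't moved.

```bash
python3 -c "
from plant import robot
print(robot.close_job())"
```

```text
the job is handed in; nothing more can be done
None
```

The job is handed in at about 24 s of the 104 s allowed: all four closed containers stand upright on the felt in their own recesses, and the open pots and pink look-alikes are where they were.

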